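Close up the wax injector and put it under air

ROBOT

A 6-joint arm with a two-finger parallel gripper is mounted at the origin on the work surface. World frame = base frame: x ahead of the robot, y to its left, z up, the work surface at z = 0. Lengths are in mm, angles in rad, forces in N, time in s.
With the tool pointing down it reaches from about 350 to 775 mm from the base axis. Payload 5.5 kg.
Tool frame: the origin (TCP) lies between the finger pads; the fingertips stand env.finger_overhang ahead of it and the grasp point (between the pads) is the TCP (env.finger_overhang is the distance from the TCP to the fingertips, in mm); z points along the fingers, y is the direction in which the jaws open and shut (so a half turn about z gives the same grasp; the last joint's range is limited). The gripper opens to 85 mm and grips with 20 to 120 N. Pads are 22 mm wide; open, the fingers measure 114 mm over their backs; the gripper's body (76 mm by 85 mm) begins 54 mm behind the grasp point. The pads swing forward as they close: fully open they stand 13 mm farther back than shut.
Start: joints at [-1.39, 0.313, 0.046, 1.304, 0, 1.431], TCP at [181.309, -545.71, 228.523] pointing down, gripper open.
Joint ranges: [-2.76, 2.76], [-0.86, 1.69], [-1.03, 1.26], [-2.2, 2.34], [-1.47, 1.5], [-3.14, 3.14]. Speed limits (rad/s): [2.57, 2.57, 3.14, 3.14, 3.14, 3.14].

INTERFACE

Orientations are given as a 3x3 rotation matrix whose columns are the frame's x, y, z axes.
In Python, from workcell import env, eyes gives the robot as it stands. Calls block until the motion is done:
- env.move_ptp(position, orientation): joint-space move of the TCP to a pose.
- env.move_linear(position, attitude=None, rate=150): straight line of the TCP; attitude=None keeps the orientation; rate is the mean speed in mm/s.
- env.set_joints(angles): joint-space move.
- env.grip(opening, force=None): opening from 0.0 (shut) to 1.0 (fully open); force is the grip in N (None keeps the last); returns when the fingers have stopped.
- env.pause(seconds).
- env.inverse_kinematics(position, orientation): joint angles nearest the present ones, or None.
- env.observe(): the state.
- eyes.grab_frame(name): name is "side" or "top" or "wrist"; returns the picture (480x640x3 uint8, blue, green, red); there is no depth.
- eyes.camera_model(name): a dict with "vertical_fov" (degrees; the focal length in pixels is half the picture's height over the tangent of half this angle, whatever the lens; pixels are square), "cx", "cy" (the principal point, pixels), "R" (3x3) and "t" (3): a world point X has camera coordinates R X + t. Camera axes: x right, y down, z forward; pixel columns grow to the right and rows downward; lengths in mm; the calibration is good to about 2 mm. A picture is of the moment at which its call begins: read the wrist's pose just before it. camera_model takes no time and is no camera call; for the wrist camera it gives the pose at the moment of the call.
A pose or a line that the arm cannot do raises env.IKError and nothing moves.
- env.sign_off(): hands the job in, once; it reports no verdict.
The state is a dict: "time": time; "q": joint angles; "qvel": joint speeds; "joint_efforts": joint torques, N m; "position": TCP position; "eef_rot": TCP orientation; "ft_force": force on the tool from outside, world axes, zero at the start; "moment": the same for the moment, N m; "finger_gap": opening from 0.0 (shut) to 1.0 (fully open).
Only numpy, scipy, OpenCV 4.12 (cv2) and the standard library are available. Lean on these libraries where they do the work, as an engineer would, in place of code of your own. Each camera call takes 0.05 s, during which the arm holds its last target. There are 200 camera calls.

TASK

Get the wax injector ready to shoot: swing its lid down fully home, then turn the lock ring clockwise by its bar handle until the line on the ring stands right at the long locked mark on the pot's flange, neither short of it nor past it. Only once the ring is locked, open the air cock fully, its lever in line with the pipe. Leave everything else on the table where it is.

Things in the scene. Friction and masses are not known exactly. Their poses are not given: they have to be found in the camera images.
- injector: Bench wax injector, fixed: grey housing 170 x 170 x 50, aluminium pot 140 diameter, steel flange 172 diameter, its top 156 above the table. Origin: centre of the underside, on the table and on the pot's and ring's upright axis; z up. -x: front (brass nozzle out to 120, 78 high). +y: hinge side (bracket out to 107, 188 high). -y: air side (pipe 115 high, elbow 212 out).
- locked_mark (a point): Locked mark: long black line on a square ear of the flange at the injector's +x side, 93 from the pot's axis, 156 above the table (the ear reaches out to 105). Fixed to the injector.
- open_mark (a point): Open mark: round black spot on a smaller ear of the flange, 88 from the pot's axis, 156 above the table, 60 degrees anticlockwise of the locked mark seen from above. Fixed to the injector.
- ring (a joint): Turn of the lock ring (rad), clockwise from above positive. 0: the ring's black line stands at the open mark; 1.047 (60 degrees): at the locked mark, where its teeth wholly cover the lid's. No stop at the mark: it turns from -0.2 to 1.4; past the mark the teeth come off again. Friction 0.5 N m; it stays where it is left.
- ring_line (a point): Black line on the lock ring's top and side, here on the outer edge of the top, 80 from the axis, 180 above the table; it stands over the locked mark when locked. The ring is steel, 160 outside, 124 inside, 24 high, and surrounds the lid.
- ring_grip (a point): Where to hold the ring's front bar: on its centre line, 116 from the ring's axis, 170 above the table. Bar: round, level, radial, 12 diameter, bare from 89 to 128 from the axis, then a black ball of 20. From above the bar points 200 degrees anticlockwise of the injector's +x at ring = 0, 140 when locked. A like bar opposite. Axes turn with the ring (injector's at 0).
- lid (a joint): Angle of the lid (rad): 0 shut fully home (then it lies inside the ring), grows as it opens, up to 1.1. The hinge is stiff (friction 0.5 N m), the lid (0.35 to 0.5 kg) stays where it is left. It is shut by pressing its strap over and down from the outer side.
- lid_strap (a point): Point on the outer face of the lid's dark steel strap (26 wide): 120 out from the hinge axis, 8 above it in the lid's frame; 192 above the table when shut. The strap ends in a black ball of 22, in line, 167 out. The lid leans up from the hinge over the pot when open and reaches to the injector's -y when shut. Axes: the injector's when shut.
- lid_hinge (a point): Middle of the lid's hinge axis, which is level and runs along the injector's x: 98 to the +y side of the injector's origin, 184 above the table. Fixed to the injector.
- cock (a joint): Angle of the air cock's lever (rad) about its upright stem, anticlockwise from above. 0: shut, at one stop, lever across the pipe, pointing to the injector's -x. 1.571: open, at the other stop, lever in line with the pipe, pointing away from the pot (injector's -y). Friction 0.2 N m; it stays where it is left.
- cock_grip (a point): Where to hold the air cock's lever: middle of its black rubber grip, a level bar 13 wide and 10 high that runs from 24 to 84 from the stem's axis; this point is 62 from that axis, 158 above the table. Axes turn with the lever, which points along its own -x.
- cock_stem (a point): Upright axis of the air cock's stem, 145 to the -y side of the injector's origin, at the height of the lever's grip (158 above the table). Fixed to the injector.
- mould_a: rubber mould between aluminium plates, 75 x 50 x 26, lying in front of the nozzle (leave alone). Origin: centre of its underside.
- mould_b: second such mould, behind and to the left of the injector (leave alone). Origin: centre of its underside.
- wax_jar: closed glass jar, 60 diameter, 70 tall, to the right of the injector (leave alone). Origin: centre of its underside.
- wax_tree: tree of small wax rings on a round rubber foot, 72 diameter, 95 tall (leave alone). Origin: centre of its underside.
- caliper: caliper, 235 long, lying flat (leave alone). Origin: centre of its underside.
- brush: brush, 170 long, lying (leave alone). Origin: centre of its underside.
- dish: shallow brass dish, 170 diameter, on the velvet pad (leave alone). Origin: centre of its underside.
- cuff: open brass cuff bracelet, 60 wide, 45 tall, on the velvet pad (leave alone). Origin: centre of its underside.

How it is judged:
By the outcome, as a careful person would: the job done as asked, in the order asked, and still so for the second after the job is handed in, with the robot touching nothing.
It also fails if it takes over 66 s, if anything falls off the work surface, if the arm or the gripper's body presses on something with over 40 N, if the wrist force passes 120 N, or if a joint passes its speed limit or range.

## Working session

There is one attempt and no reset: what is moved stays moved. The work goes in short steps, each a Python script; the robot and the scene stay as the last script left them, time stands still between calls to the robot, and variables do not carry over. Pictures are saved under pics/ and viewed, about 8 in all and at most 12, crops included, and the job is handed in when it is done.

```bash
mkdir -p pics; ls
python3 - <<'E'
from workcell import env, eyes
import cv2
for n in("top","side"):
    cv2.imwrite(f"pics/{n}0.png",eyes.grab_frame(n)); m=eyes.camera_model(n); print(n,m)
print(env.finger_overhang, env.observe())
E
```

```text
pics
top {'vertical_fov': 44.35402618458148, 'cx': 315.2229825319382, 'cy': 240.16953179364654, 'R': array([[-0.01300731, -0.99988465, -0.00784154],
       [-0.99758977,  0.01351121, -0.06805945],
       [ 0.06815755,  0.00693736, -0.99765045]]), 't': array([  21.55439992,  620.81318079, 1713.10165366])}
side {'vertical_fov': 55.162246074529286, 'cx': 320.298512114992, 'cy': 241.60525935505981, 'R': array([[-0.78952278, -0.6133919 , -0.02010363],
       [-0.35992019,  0.48930398, -0.79437967],
       [ 0.49710285, -0.61994514, -0.60708877]]), 't': array([ 485.65495776,  330.87773022, 1012.87081723])}
19.0 {'time': 0.1, 'q': array([-1.38959771e+00,  3.13955699e-01,  4.51113635e-02,  1.30359730e+00,
       -1.69824753e-05,  1.43119257e+00]), 'qvel': array([-0.00043546, -0.00140847,  0.0026673 , -0.00022651, -0.00069852,
       -0.00165493]), 'joint_efforts': array([ 2.41704096e-03, -4.81726778e+01,  2.99242920e+01,  1.27782114e-02,
       -1.29109180e-04,  5.52516806e-07]), 'position': array([ 181.21564829, -545.22342087,  227.68842408]), 'eef_rot': array([[ 9.48982741e-01,  3.15327859e-01, -3.13202405e-04],
       [ 3.15327943e-01, -9.48981390e-01,  1.61530662e-03],
       [ 2.12127924e-04, -1.63165957e-03, -9.99998646e-01]]), 'ft_force': array([ 0.50808574, -0.13942836, -1.00790894]), 'moment': array([0.01969989, 0.00593817, 0.03588085]), 'finger_gap': 0.9988128147115455}
```

View pics/top0.png

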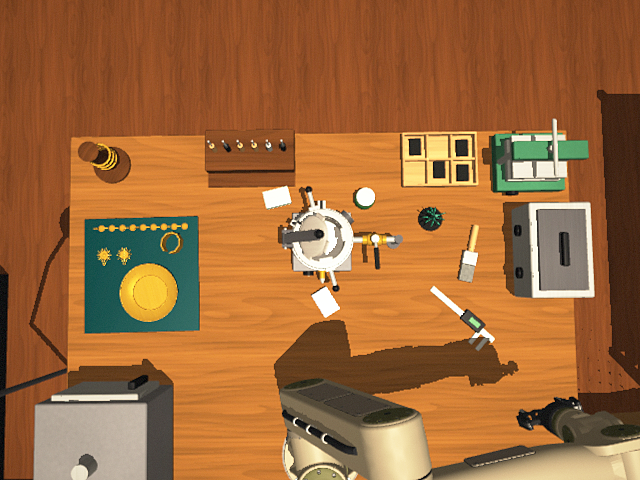

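View pics/side0.png

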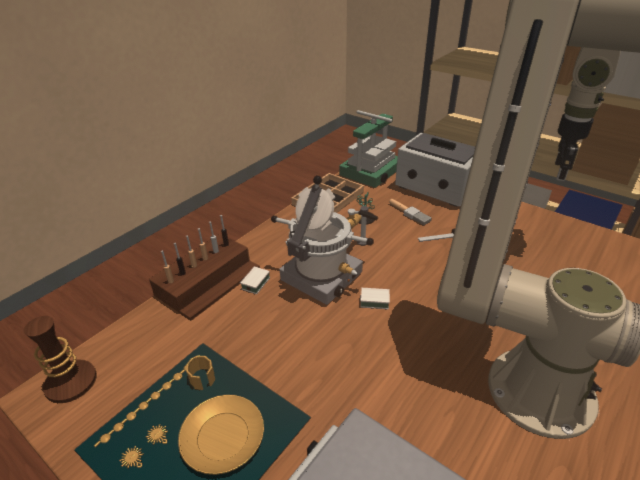

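```bash
cat > h.py <<'E'
from workcell import env, eyes
import numpy as np, cv2
def K(m):
    f=240/np.tan(np.radians(m["vertical_fov"])/2); return f
def proj(m,X):
    c=np.asarray(X,float)@m["R"].T+m["t"]; return K(m)*c[...,:2]/c[...,2:]+[m["cx"],m["cy"]]
def ray(m,p,z):
    d=np.array([(p[0]-m["cx"])/K(m),(p[1]-m["cy"])/K(m),1])@m["R"]; o=-m["R"].T@m["t"]
    return o+d*(z-o[2])/d[2]
def down(a): # jaw axis (tool y) at angle a in world xy, z down
    y=np.array([np.cos(a),np.sin(a),0]); z=np.array([0,0,-1.]); return np.column_stack([np.cross(y,z),y,z])
def st(): 
    o=env.observe(); print(round(o["time"],2),o["position"].round(1),o["ft_force"].round(1),o["finger_gap"].round(3)); return o
E
python3 - <<'E'
from h import *
m=eyes.camera_model("top")
for p,z in [((322,238),170),((398,240),115),((308,188),170),((335,290),170),((376,265),158),((318,234),330)]: print(p,ray(m,p,z).round(0))
c=ray(m,(322,238),170)
mw=eyes.camera_model("wrist"); o=env.observe(); 
# camera pose in tool frame
C=-mw["R"].T@mw["t"]; print("cam in tool",o["eef_rot"].T@(C-o["position"]),"R",(mw["R"]@o["eef_rot"]).round(2),mw["vertical_fov"])
print(c)
for a in (0,np.pi/2,-np.pi/2):
  for z in (450,500): print(a,z,env.inverse_kinematics([c[0]-70,c[1]-40,z],down(a)))
E
```

```text
(322, 238) [616.  -6. 170.]
(398, 240) [ 612. -218.  115.]
(308, 188) [753.  30. 170.]
(335, 290) [477. -39. 170.]
(376, 265) [ 542. -151.  158.]
(318, 234) [615.   4. 330.]
cam in tool [  85.25654806   -0.14688608 -145.74698919] R [[-0.    1.   -0.  ]
 [-0.94 -0.   -0.33]
 [-0.33  0.    0.94]] 65.04200248722046
[616.48942527  -6.04759328 170.        ]
0 450 [-0.2304565   0.32464331  0.6106848   1.85683781  0.          1.34033982]
0 500 [-0.2304565   0.39751185  0.8593002   2.03258468  0.          1.34033982]
1.5707963267948966 450 [-0.2304565   0.32464331  0.6106848   1.85683781  0.         -0.2304565 ]
1.5707963267948966 500 [-0.2304565   0.39751185  0.8593002   2.03258468  0.         -0.2304565 ]
-1.5707963267948966 450 [-0.2304565   0.32464331  0.6106848   1.85683781  0.          2.91113615]
-1.5707963267948966 500 [-0.2304565   0.39751185  0.8593002   2.03258468  0.          2.91113615]
```

Run:
```python
from h import *
import pickle
env.move_ptp([560,-90,480],down(np.pi/2)); env.pause(0.3); st()
m=eyes.camera_model("wrist"); im=eyes.grab_frame("wrist"); cv2.imwrite("pics/w1.png",im); pickle.dump(m,open("w1.pkl","wb"))
cv2.imwrite("pics/w1b.png",cv2.resize(im,(800,600),interpolation=cv2.INTER_CUBIC))
```

```text
Traceback (most recent call last):
  File "h.py", line 13, in st
    o=env.observe(); print(round(o["time"],2),o["position"].round(1),o["ft_force"].round(1),o["finger_gap"].round(3)); return o
                                                                                            ^^^^^^^^^^^^^^^^^^^^^
AttributeError: 'float' object has no attribute 'round'
```

```bash
sed -i 's/o\["finger_gap"\].round(3)/round(float(o["finger_gap"]),3)/' h.py
python3 - <<'E'
from h import *
import pickle
st()
m=eyes.camera_model("wrist"); im=eyes.grab_frame("wrist"); cv2.imwrite("pics/w1.png",im); pickle.dump(m,open("w1.pkl","wb"))
cv2.imwrite("pics/w1b.png",cv2.resize(im,(800,600),interpolation=cv2.INTER_CUBIC))
E
```

```text
2.69 [559.9 -90.4 479.8] [ 0.7 -0.1 -0. ] 1.001
```

View pics/w1b.png

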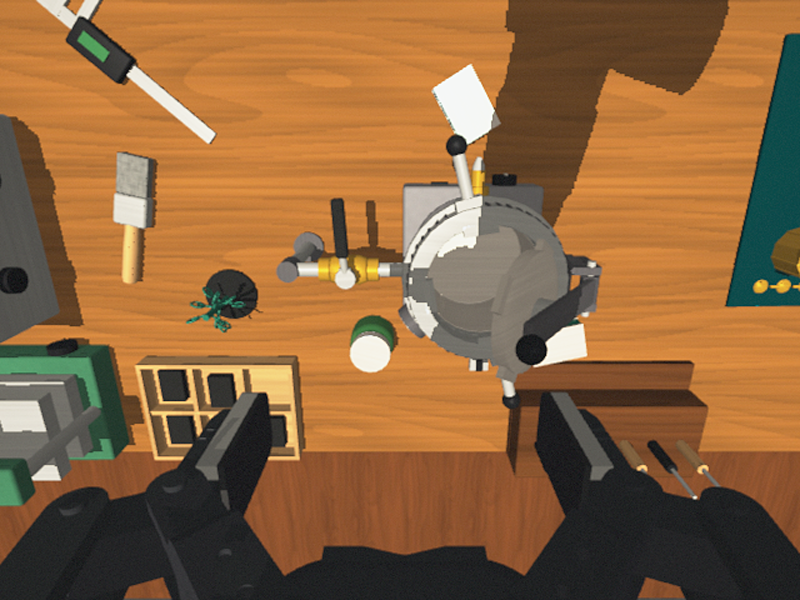

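Run:
```python
import cv2
im=cv2.imread("pics/w1.png"); cv2.imwrite("pics/w1c.png",cv2.resize(im[145:335,310:490],None,fx=3.15,fy=3.15,interpolation=cv2.INTER_CUBIC))
```

```text
(no output)
```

View pics/w1c.png

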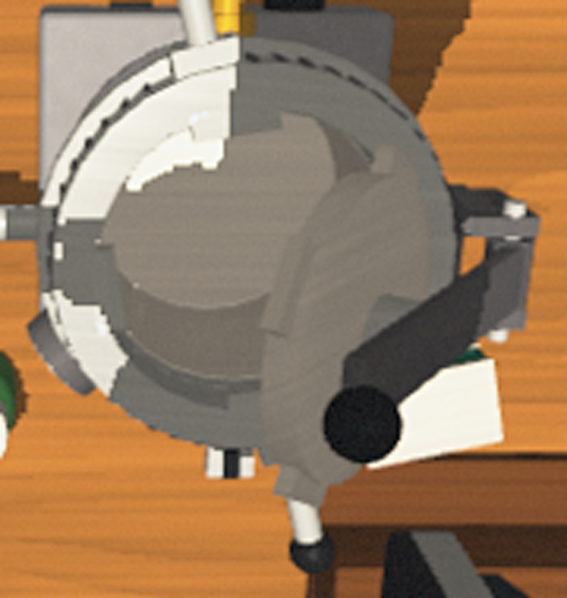

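```bash
cat > fit.py <<'E'
from h import *
import pickle
from scipy.optimize import least_squares
m=pickle.load(open("w1.pkl","rb"))
def pts(p):
    x,y,yw,r,l,c=p; P=lambda R,a,z:[R*np.cos(a),R*np.sin(a),z]
    L=np.array([P(138,np.radians(200)-r,170),P(138,np.radians(20)-r,170),[-85,-85,50],[-85,85,50],[93,0,156],[0,-145,168],[0,98-167*np.cos(l)-0*np.sin(l),184+167*np.sin(l)],
      [-84*np.cos(c),-145-84*np.sin(c),163]])
    Rz=np.array([[np.cos(yw),-np.sin(yw),0],[np.sin(yw),np.cos(yw),0],[0,0,1]])
    return L@Rz.T+[x,y,0]
px=np.array([(364.8,116),(409,319.9),(323,148.8),(434.1,148.8),(383.7,292),(275.2,222.4),(424.9,279.6),(269.6,159.2)])
s=least_squares(lambda p:(proj(m,pts(p))-px).ravel(),[610,-6,0,0.1,1,0],loss="soft_l1")
if __name__=="__main__":
    print(s.x.round(4),np.degrees(s.x[2:]).round(2)); print((proj(m,pts(s.x))-px).round(1)); print(pts(s.x).round(1))
    d=-m["R"].T@m["t"]; print("cam",d)
E
python3 fit.py
```

```text
[ 6.186113e+02 -6.601700e+00 -5.600000e-03  8.610000e-02  9.893000e-01
  4.540000e-02] [-0.32  4.94 56.68  2.6 ]
[[ 0.3  0.7]
 [ 0.  -0.5]
 [-0.6 -0. ]
 [ 2.   0.5]
 [-0.5 -3.5]
 [-0.4  3.9]
 [ 0.1 -0.3]
 [-0.  -0.3]]
[[ 4.852e+02 -4.170e+01  1.700e+02]
 [ 7.521e+02  2.850e+01  1.700e+02]
 [ 5.331e+02 -9.110e+01  5.000e+01]
 [ 5.341e+02  7.890e+01  5.000e+01]
 [ 7.116e+02 -7.100e+00  1.560e+02]
 [ 6.178e+02 -1.516e+02  1.680e+02]
 [ 6.186e+02 -3.000e-01  3.236e+02]
 [ 5.339e+02 -1.549e+02  1.630e+02]]
cam [476.06038809 -90.02181484 625.61940339]
```

Run:
```python
from h import *
hy,x=91.4,619
def tcp(t,pen): 
    return [x,hy-120*np.cos(t)+(8-pen)*np.sin(t)+11*np.sin(t),184+120*np.sin(t)+(8-pen)*np.cos(t)+19]
O=down(0)
env.grip(0.0,40)
a=np.array(tcp(.99,0))+[0,25,0]
env.move_ptp([a[0],a[1],430],O); env.move_linear(a,rate=250); st()
for t in np.arange(.95,-.01,-.19):
    env.move_linear(tcp(t,3),rate=110); o=st()
    if np.linalg.norm(o["ft_force"])>40: break
else:
    for k in range(6):
        p=o["position"].copy(); 
        if o["ft_force"][2]>22: break
        env.move_linear([x,tcp(0,0)[1],tcp(0,3+1.5*k)[2]],rate=60); o=st()
```

```text
5.78 [619.1  66.1 308.9] [ 0.2 -0.5  0.4] -0.002
6.22 [619.4  33.9 304.3] [-0.4  0.3 -0. ] -0.001
6.58 [618.6  15.4 288.9] [-0.  -0.1 -0. ] 0.001
6.95 [618.7  -0.9 271.6] [-0.1  0.  -0.1] 0.002
7.32 [618.7 -14.  251.9] [-0.1 -0.8  0.1] 0.002
7.68 [618.7 -23.2 230.4] [-0.5 -0.   0.8] -0.002
8.04 [618.7 -28.4 207.9] [-0.1  1.2  1.1] -0.002
8.29 [619.4 -28.5 208.7] [-0.1 -0.7 -1. ] -0.001
8.54 [619.  -28.5 206.5] [-0.8  0.1 -0.1] 0.001
8.79 [618.9 -28.6 204.9] [-1.   1.3  0.3] 0.001
9.04 [618.9 -28.6 203.3] [-0.2  0.9  0.6] -0.004
9.29 [618.9 -28.6 201.9] [-0.9  0.9  0.6] 0.001
9.54 [618.9 -28.6 200.3] [ 0.2 -0.4  0.5] -0.002
```

Run:
```python
from h import *
im=eyes.grab_frame("side"); cv2.imwrite("pics/s2.png",cv2.resize(im[150:330,240:420],None,fx=3.2,fy=3.2,interpolation=cv2.INTER_CUBIC))
```

```text
(no output)
```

View pics/s2.png

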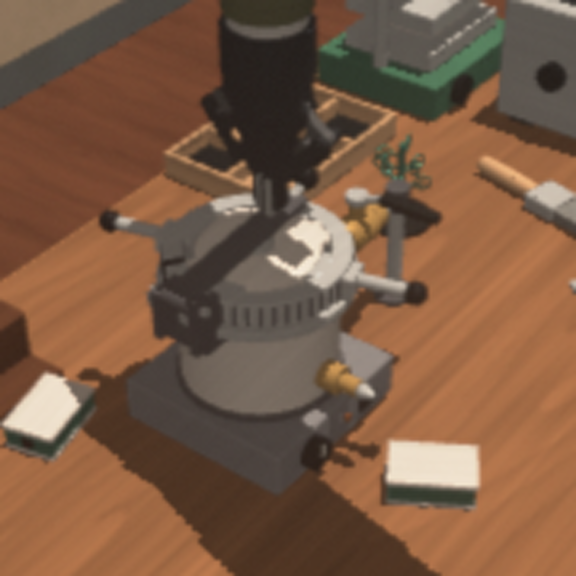

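Run:
```python
from h import *
o=st(); p=np.array([619,-28.6,o["position"][2]])
for k in range(16):
    p[2]-=1.5; env.move_linear(p,rate=60); o=st()
    if o["ft_force"][2]>22: break
```

```text
9.59 [618.9 -28.6 200.4] [ 0.7 -0.9  0.6] 0.002
9.84 [618.9 -28.6 198.8] [ 0.1 -0.4  0.4] -0.002
10.09 [618.9 -28.6 197.3] [ 0.2  0.3 -0.8] -0.004
10.34 [618.9 -28.6 195.8] [ 0.4 -0.3  0.2] -0.004
10.59 [618.9 -28.6 194.3] [ 0.3  0.2 -0.7] -0.0
10.84 [618.9 -28.6 192.8] [ 0.3 -0.5 -0.3] 0.002
11.09 [618.9 -28.6 191.3] [-0.5  0.3 -1.1] 0.0
11.34 [618.9 -28.6 189.8] [ 0.9 -0.2  0.8] -0.002
11.59 [619.1 -28.6 189.3] [-2.  -0.3  5.3] 0.006
11.84 [619.2 -28.6 189.2] [-4.2  1.1 12.3] 0.001
12.09 [619.2 -28.6 189.1] [-6.6  0.9 19.1] 0.002
12.34 [619.3 -28.6 189.1] [-9.   1.5 24.7] -0.003
```

Run:
```python
from h import *
import pickle
env.move_linear([619,-28.6,330],rate=300)
m=eyes.camera_model("wrist"); im=eyes.grab_frame("wrist"); pickle.dump(m,open("w2.pkl","wb"))
cv2.imwrite("pics/w2.png",im);st()
```

```text
13.03 [618.8 -28.5 328.7] [-0.5 -0.3 -0.5] -0.005
```

View pics/w2.png

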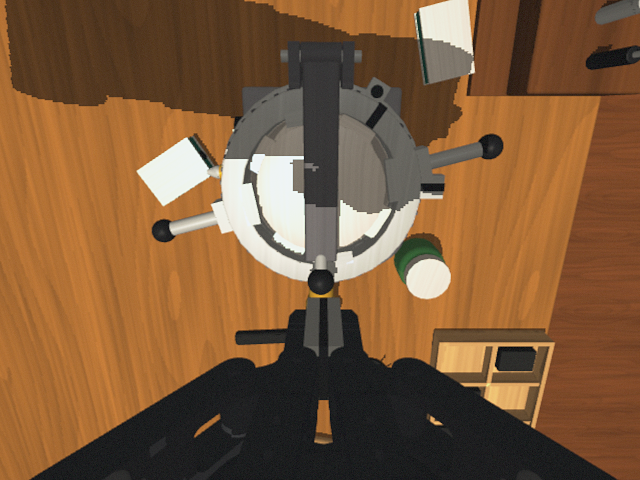

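Run:
```python
from fit import *
m2=pickle.load(open("w2.pkl","rb"))
p=s.x.copy()
for l in (0,.05,.1):
    p[4]=l; print(l,proj(m2,pts(p)).round(1)[[0,1,4,6]])
print("tcp,tip",proj(m2,np.array([[618.8,-28.5,328.7],[618.8,-28.5,309.7]])).round(1))
# refit with both
px2={0:(163.5,231),1:(490,146.5),6:(320.5,281)}
def res(q):
    P=pts(q[:6]); P2=pts(np.r_[q[:4],q[6],q[5]])
    r=(proj(m,P)-px).ravel().tolist(); 
    for k,v in px2.items(): r+=(proj(m2,P2)[k]-v).tolist()
    yw,rr=q[2],q[3]
    c,sn=np.cos(yw),np.sin(yw); A=np.array([88*np.cos(np.pi/3+yw)+q[0],88*np.sin(np.pi/3+yw)+q[1],156])
    r+=(proj(m2,A)-(377,91)).tolist(); a=np.pi/3-rr+yw
    B=np.array([72*np.cos(a)+q[0],72*np.sin(a)+q[1],180]); r+=(proj(m2,B)-(376,115)).tolist()
    return r
s2=least_squares(res,np.r_[s.x,0],loss="soft_l1"); print(s2.x.round(4),np.degrees(s2.x[2:]).round(2)); print(np.reshape(s2.fun,(-1,2)).round(1).tolist())
```

```text
0 [[164.7 229.9]
 [489.7 145.2]
 [429.7 186.4]
 [320.9 273. ]]
0.05 [[164.7 229.9]
 [489.7 145.2]
 [429.7 186.4]
 [320.8 276.9]]
0.1 [[164.7 229.9]
 [489.7 145.2]
 [429.7 186.4]
 [320.8 280.6]]
tcp,tip [[320.4 310.8]
 [320.6 291.1]]
[ 6.183689e+02 -7.097100e+00 -4.600000e-03  8.840000e-02  9.923000e-01
  3.850000e-02  9.750000e-02] [-0.27  5.07 56.86  2.21  5.58]
[[0.0, 0.4], [-0.5, -0.7], [-1.0, -0.1], [1.7, 0.3], [-0.8, -3.7], [-0.8, 3.9], [0.1, -0.4], [-0.0, -0.4], [0.9, -0.7], [-0.7, -0.4], [0.1, 0.0], [-0.2, 0.2], [0.5, -0.3]]
```

Run:
```python
from fit import *
ms=eyes.camera_model("side"); im=eyes.grab_frame("side")
S=5;x0,y0=265,165
big=cv2.resize(im[y0:y0+110,x0:x0+130],None,fx=S,fy=S,interpolation=cv2.INTER_CUBIC)
def cp(X): return tuple(int(v) for v in ((proj(ms,np.array(X))-[x0,y0]+.5)*S))
for l,c in((0,(0,0,255)),(.1,(0,255,0))):
    P=lambda d,h,dx:(618.5+dx,91-d*np.cos(l)+h*np.sin(l),184+d*np.sin(l)+h*np.cos(l))
    for dx in(-13,13): cv2.line(big,cp(P(20,8,dx)),cp(P(140,8,dx)),c,1)
    cv2.circle(big,cp(P(167,0,0)),4,c,1)
for a in np.arange(0,6.28,.05): cv2.circle(big,cp((618.5+80*np.cos(a),-7+80*np.sin(a),180)),1,(255,0,0),-1)
print("tip then",cp((619,-28.6,181)))
cv2.imwrite("pics/s3.png",big)
```

```text
tip then (299, 292)
```

View pics/s3.png

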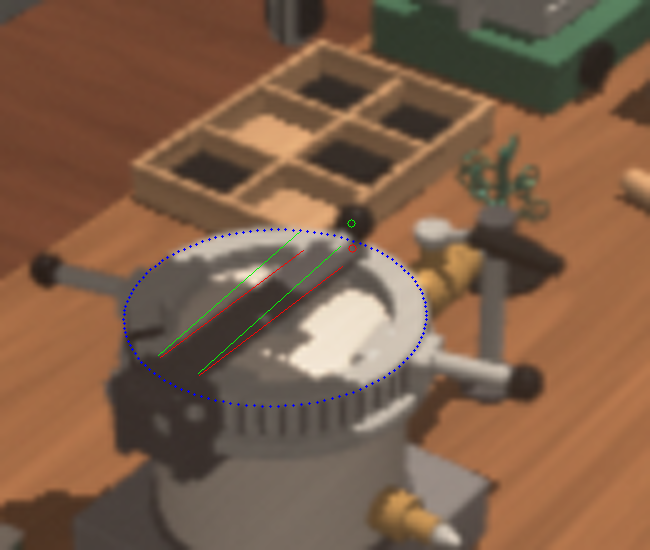

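Run:
```python
from fit import *
m2=pickle.load(open("w2.pkl","rb"))
for y in (-17.5,-28.5): print(y,[(z,proj(m2,np.array([618.8,y,z]))[1].round(0)) for z in (305,310,315,320,325,330)])
im=cv2.imread("pics/w2.png"); print(im[285:330:2,312].sum(1),im[285:330:2,328].sum(1))
env.grip(0.6); im=eyes.grab_frame("wrist"); cv2.imwrite("pics/w3.png",im[180:480,100:540]); st()
```

```text
-17.5 [(305, np.float64(267.0)), (310, np.float64(271.0)), (315, np.float64(275.0)), (320, np.float64(280.0)), (325, np.float64(285.0)), (330, np.float64(290.0))]
-28.5 [(305, np.float64(287.0)), (310, np.float64(291.0)), (315, np.float64(296.0)), (320, np.float64(301.0)), (325, np.float64(307.0)), (330, np.float64(312.0))]
[107 108 113 170 381 379 305 228 239 237 234 245 226 233 237 239 243 232
 236 234 232 235 238] [ 99  99 100 110 356 357 303 245 240 244 239 235 215 214 214 220 220 218
 206 202 194 198 197]
13.67 [619.  -28.6 330. ] [-0.4 -0.5 -0. ] 0.602
```

View pics/w3.png

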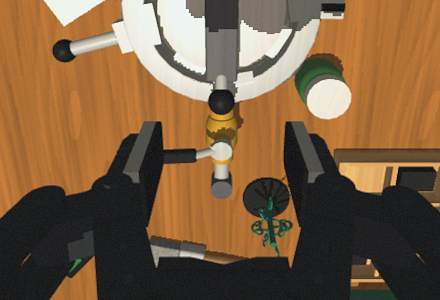

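```bash
cat >> h.py <<'E'
C=np.array([618.4,-7.1]); YAW=-0.0046
def bar(phi,z,r=116): # phi world bar angle deg
    a=np.radians(phi); return [C[0]+r*np.cos(a),C[1]+r*np.sin(a),z], down(a-np.pi/2)
E
python3 - <<'E'
from h import *
phi=194.7
p,O=bar(phi,250); env.move_ptp(p,O)
env.move_linear(bar(phi,157)[0],rate=150); st()
env.grip(0.0,40); st()
E
```

```text
16.08 [506.8 -36.6 157.7] [-0.8  0.2  1. ] 0.605
16.52 [506.8 -36.6 158. ] [-0.7  1.1  6.4] 0.117
```

Run:
```python
from h import *
im=eyes.grab_frame("wrist"); cv2.imwrite("pics/w4.png",cv2.resize(im[140:440,170:470],None,fx=2,fy=2))
m=eyes.camera_model("wrist"); o=env.observe(); T=o["position"];a=np.radians(194.7)
for dz in (0,-19): print(((proj(m,T+[0,0,dz])-[170,140])*2).round(0))
print(((proj(m,np.array([bar(194.7,170,r)[0] for r in (89,116,128,138)]))-[170,140])*2).round(0))
im=eyes.grab_frame("side"); cv2.imwrite("pics/s4.png",cv2.resize(im[190:290,300:420],None,fx=6,fy=6,interpolation=cv2.INTER_CUBIC))
```

```text
[306. 341.]
[306. 301.]
[[306. 477.]
 [306. 369.]
 [306. 316.]
 [306. 270.]]
```

View pics/w4.png

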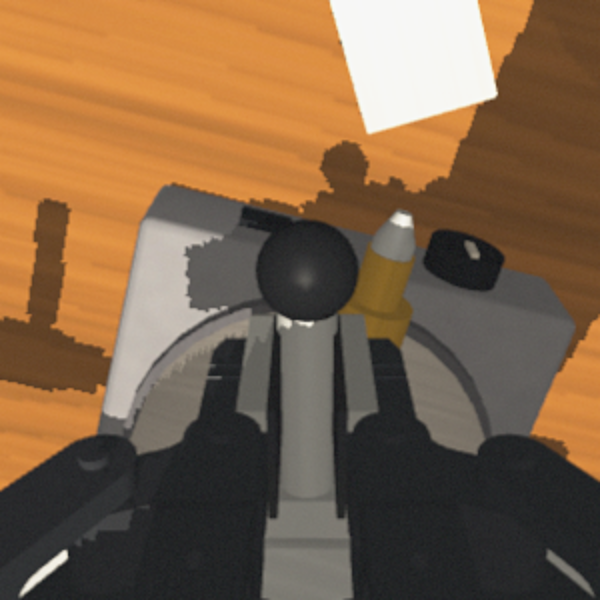

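View pics/s4.png

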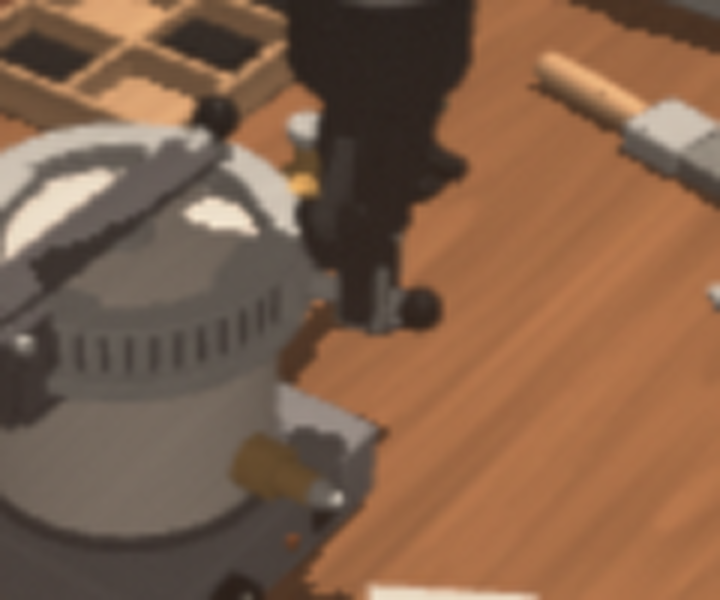

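Run:
```python
from h import *
for phi in np.linspace(194.7,139.73,12)[1:]:
    p,O=bar(phi,158); env.move_linear(p,O,rate=80); o=st()
    if np.linalg.norm(o["ft_force"])>60: print("stop",phi); break
```

```text
16.9 [504.6 -26.5 158. ] [ 2.9  0.2 -2. ] 0.121
17.18 [503.3 -16.6 158. ] [ 3.3 -0.3 -2.4] 0.119
17.45 [503.   -6.6 158. ] [ 4.5 -0.7 -2.6] 0.122
17.73 [503.5   3.4 158.1] [ 4.4 -1.9 -3.2] 0.12
18.0 [504.8  13.3 158. ] [ 4.7 -1.4 -2.9] 0.12
18.27 [507.1  23.1 158.1] [ 4.  -1.9 -3.5] 0.12
18.55 [510.2  32.5 158.1] [ 5.3 -2.  -3.1] 0.12
18.82 [514.   41.7 158. ] [ 4.6 -2.1 -3. ] 0.122
19.1 [518.7  50.5 158.1] [ 4.3 -3.2 -1.8] 0.117
19.38 [524.1  58.9 158. ] [ 3.8 -2.4 -2.1] 0.12
19.65 [530.3  66.8 158. ] [ 3.4 -4.4 -1.7] 0.118
```

Run:
```python
from h import *
import pickle
env.grip(0.4); env.move_linear(bar(139.73,240)[0],rate=250)
env.move_ptp([680,-7.5,310],down(np.pi/2)); env.pause(.15); st()
m=eyes.camera_model("wrist"); im=eyes.grab_frame("wrist"); pickle.dump(m,open("w5.pkl","wb")); cv2.imwrite("pics/w5full.png",im)
q=proj(m,np.array([[711.4,-7.5,156],[698.4,-7.5,180]])); print(q)
x0,y0=(q[0]-[60,50]).astype(int); print(x0,y0)
cv2.imwrite("pics/w5.png",cv2.resize(im[y0:y0+90,x0:x0+120],None,fx=6,fy=6,interpolation=cv2.INTER_CUBIC))
```

```text
21.43 [678.8  -6.5 309.7] [0.4 0.8 0.9] 0.404
[[321.58607064 253.01651701]
 [321.45266413 248.61722201]]
261 203
```

View pics/w5.png

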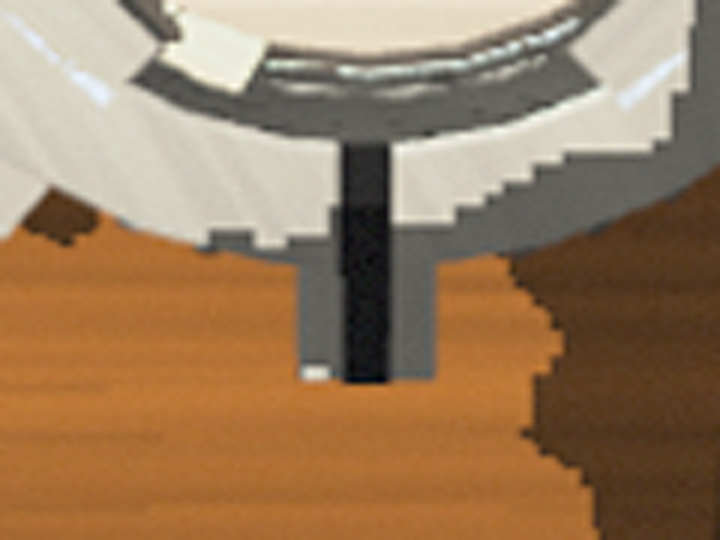

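Run:
```python
from h import *
ms=eyes.camera_model("side")
for y in(-219,-152): print(y,[(z,((proj(ms,np.array([617.6,y,z]))-[265,165]+.5)*5).round(0).tolist()) for z in (0,100,115,130,158,175)])
S=np.array([617.7,-152.1])
def lev(c,z,r=62):
    a=np.pi+c+YAW; return [S[0]+r*np.cos(a),S[1]+r*np.sin(a),z], down(a-np.pi/2)
for c in np.linspace(.04,1.57,4): print(env.inverse_kinematics(*lev(c,150)))
```

```text
-219 [(0, [488.0, 388.0]), (100, [494.0, 257.0]), (115, [495.0, 236.0]), (130, [496.0, 216.0]), (158, [497.0, 176.0]), (175, [498.0, 151.0])]
-152 [(0, [427.0, 441.0]), (100, [431.0, 309.0]), (115, [431.0, 288.0]), (130, [432.0, 267.0]), (158, [433.0, 226.0]), (175, [433.0, 201.0])]
[-0.40997175  0.35010604 -0.09656775  1.12412254  0.         -0.44537175]
[-0.45050348  0.38218827 -0.04938143  1.13922663  0.         -0.99590348]
[-0.4664272   0.43539162  0.03145122  1.16685592  0.         -1.5218272 ]
[-0.45655421  0.49549598  0.12649752  1.20179787  0.         -2.02195421]
```

```bash
cat >> h.py <<'E'
S=np.array([617.7,-152.1])
def lev(c,z,r=62):
    a=np.pi+c+YAW; return [S[0]+r*np.cos(a),S[1]+r*np.sin(a),z], down(a-np.pi/2)
E
python3 - <<'E'
from h import *
env.move_linear([640,-60,310],rate=300)
env.move_ptp(*lev(.04,260)); env.move_linear(lev(.04,152)[0],rate=180); st()
env.grip(0.0,40); o=st()
if 0.05<o["finger_gap"]<0.3:
  for c in list(np.linspace(.04,1.571,13)[1:])+[1.59,1.61]:
    env.move_linear(*lev(c,152),rate=80); o=st()
    if np.linalg.norm(o["ft_force"])>30: print("stop",c); break
E
```

```text
23.19 [ 556.9 -154.   153. ] [ 0.2 -0.5  0.7] 0.397
23.51 [ 556.9 -154.7  153.7] [0.3 0.5 5.7] 0.129
23.78 [ 557.8 -162.9  153.7] [-0.2 -0.5  6.2] 0.136
24.06 [ 559.7 -170.5  153.7] [1.3 1.  5.3] 0.139
24.33 [ 562.4 -177.7  153.7] [0.1 0.6 6.1] 0.135
24.61 [ 566.1 -184.5  153.7] [1.4 1.2 6. ] 0.131
24.88 [ 570.7 -190.7  153.7] [0.9 1.8 6.6] 0.135
25.16 [ 575.9 -196.4  153.7] [0.6 3.3 6.2] 0.13
25.43 [ 581.9 -201.3  153.7] [0.7 2.9 7.3] 0.144
25.71 [ 588.4 -205.3  153.7] [0.6 3.1 6.7] 0.133
25.98 [ 595.4 -208.6  153.7] [0.4 5.6 7. ] 0.137
26.26 [ 602.7 -210.9  153.7] [-0.8  4.7  6.9] 0.131
26.53 [ 610.2 -212.2  153.7] [-0.4  5.3  7.3] 0.131
26.81 [ 617.  -212.6  153.7] [-3.5  5.4  8.8] 0.134
27.06 [ 617.  -212.6  153.6] [-7.2  6.2 11.1] 0.134
27.31 [ 617.2 -212.6  153.6] [-10.5   4.7  11.4] 0.135
```

Run:
```python
from h import *
env.grip(0.4); p=env.observe()["position"]; env.move_linear([p[0],p[1],290],rate=250)
env.move_ptp([640,-90,400],down(np.pi/2)); env.pause(.2); st()
im=eyes.grab_frame("wrist"); m=eyes.camera_model("wrist")
print(proj(m,np.array([[711.4,-7.5,156],lev(np.pi/2,163,84)[0],lev(np.pi/2,163,24)[0]])))
cv2.imwrite("pics/w6.png",cv2.resize(im,(800,600),interpolation=cv2.INTER_CUBIC))
```

```text
30.14 [639.9 -90.3 399.6] [ 0.5  0.3 -1. ] 0.396
[[397.21459795 256.05578394]
 [178.90034889 172.41655105]
 [238.10743916 172.65633494]]
```

View pics/w6.png

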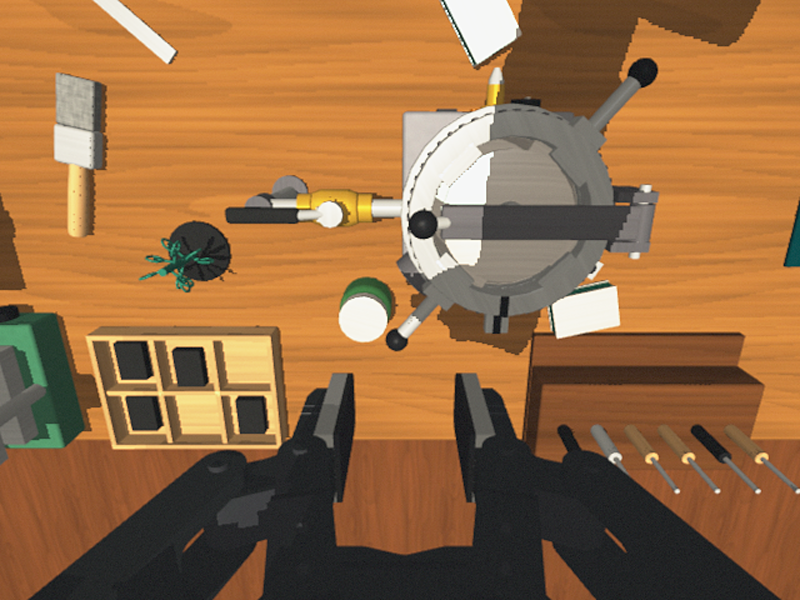

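```bash
python3 -c "
from h import *
st(); print(env.sign_off())"
```

```text
30.19 [639.9 -90.2 399.8] [1.  0.3 0.2] 0.4
the job is handed in; nothing more can be done
None
```

The injector is ready to shoot and the job is handed in, at about 30 s of the 66 s allowed.

- **Lid:** I pressed it down by the strap until it met a hard stop at about 25 N. In the side view the strap lay along the outline calculated for a fully shut lid.
- **Lock ring:** I turned it clockwise by the front bar, from about 5° to 60°, with no resistance beyond friction. A close view afterwards showed the ring's line and the locked mark in one line, to about 0.3 pixel, which is under 0.5°.
- **Air cock:** I opened it only after the ring was locked. At the end the lever stopped moving while the push rose to about 10 N, so it is against its open stop. The last picture shows it in line with the pipe.

**Checks that disagreed:**
- The lid's ball sat about 10–15 mm higher in the pictures than I had assumed, which on its own suggested the lid was about 5° open. I put this down to the ball's mounting, because the strap outline, the hard stop and the free turning of the ring all fit a shut lid.
- The fingertips touched about 20 mm higher than the stated finger overhang implies. I allowed for this by setting the grips lower.

In the last overhead picture I saw nothing out of place, and the gripper was clear of everything. The dish, cuff and most of the caliper were outside that view, but the arm did not go near them.

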